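# Third hand at the screw jig

## Task

Be my third hand while I screw the bracket down: first turn the torque dial of the screwdriver controller so that its white pointer line is on the one long mark of the scale. Then lay the T-shaped bracket flat on the bed of the jig between the two guide rails, with its rib along them, and push it against the spring stop until the stop has gone in about 8 mm (about 8 N), its pointer midway between the two long lines of the little scale. Finish while still holding it there with that steady push, do not let go; leave the other things on the worktop where they are.

Things in the scene. Friction and masses are not known exactly. Their poses are not given: they have to be found in the camera images.
- dial (a joint): angle (rad) of the torque dial on the controller: 0 when its white pointer line points along the controller's +x, growing clockwise seen from above; range -1.8 to 1.8. The one long white mark of the scale lies at +0.40 (short marks every 0.4 rad from -1.6 to 1.6). It turns with light friction (0.03 N m) and stays where it is left. It starts anywhere from -1.0 to -0.1.
- dial_axis (a point): point on the dial's vertical axis, half-way up its grip bar, 63 mm above the worktop; x and y axes are the controller's, x being the direction of dial angle 0. The bar is 36 mm long, 12 mm wide, from 50 to 76 mm above the worktop, along the pointer line, on a skirt disc 40 mm across and 5 mm high. Grip it across its 12 mm.
- controller: screwdriver controller: grey box 100 x 90 mm in plan (x, y), 45 mm high, black top, fixed to the worktop; origin at the centre of its underside, dial in the middle of its top. It stands between the microscope (0.45 m tall, on its right, the eyepieces leaning forward) and the printer (0.24 m tall, on its left).
- bracket_mid (a point): centre of the loose aluminium T bracket, half-way up its 48 mm height, i.e. 24 mm above its underside. Base flange 60 x 44 mm (x, y), 6 mm thick; upright rib 60 mm long along x, 12 mm thick in y, from 6 to 48 mm above the underside, in the middle of the flange. The same either way round. Starts flat on the worktop, to the right of the jig; 0.1 to 0.16 kg. Grip the rib across its 12 mm.
- bracket: the same T bracket; origin at the centre of its underside, x along the rib
- jig_bed (a point): point on the bed (upper face) of the jig's dark steel base plate, 12 mm above the worktop, at the middle of the plate (180 x 96 mm, fixed to the worktop); x runs along the guide rails towards the spring stop, y to the left, z up. The two steel guide rails stand 10 mm above the bed, run from x = -84 to +24 mm, and leave a channel 52 mm wide (y = -26 to +26 mm). The channel is open at its -x end and on top.
- stop_face (a point): steel pad of the spring stop, 8 mm thick, 44 mm wide, from 3 to 37 mm above the bed; this point is the centre of its front face, 32 mm above the worktop, and moves with it. At rest the face stands at x = +30 mm from jig_bed; it slides along the jig's +x into the grey spring housing behind it (60 mm wide, from x = +56 to +88 mm, 36 mm above the bed).
- stop (a joint): how far the stop pad has been pushed in (m), 0 to 0.018; spring preloaded: the force is 2.1 N + 0.7 N per mm. The two long lines of its scale, on the plate at the pad's -y side, are at 4 and 12 mm of the pointer's travel (the midpoint, 8 mm, is 7.7 N).
- vial: bystander: small screw vial, 22 mm across, 47 mm high, standing to the right of the bracket; origin at the centre of its underside
- eyepiece: bystander: black microscope eyepiece, 37 mm across, 38 mm high, standing behind the jig; origin at the centre of its underside
- screwdriver: bystander: thin screwdriver 10 x 156 x 11 mm lying along y near the front edge of the worktop, in front of the microscope; origin under its middle
- screw: bystander: thumb screw standing on its 18 mm head, 25 mm high, to the right of the bracket; origin at the centre of its underside
Not all that is in view belongs to the job. What is shaped like the bracket but brown or orange is not meant.

How it is judged:
On the way, in this order (a step that is already met when the one before it is completed fails the run):
1. the dial's pointer is on the long mark (value of joint dial between 0.27 and 0.53 rad), for 0.3 s.
2. the bracket lies flat between the rails and is pressed steadily against the spring stop (z of bracket_mid in the frame of jig_bed between 0.02 and 0.0275 m and y of bracket_mid in the frame of jig_bed between -0.006 and 0.006 m and angle between the x axis of bracket_mid and the x axis of jig_bed, either way round below 0.12 rad and angle between bracket_mid's own z axis and vertical below 0.09 rad and value of joint stop between 0.004 and 0.012 m and contact force between bracket and stop_c0 between 3.5 and 14 N and contact force between the fingers and bracket above 1 N and contact force between each of the arm, the fingers and stop_c0 below 0.5 N and velocity of joint stop between -0.004 and 0.004 m/s), for 0.3 s.
At the end, for the whole second after the job is handed in: Dial at the long mark within 0.13 rad. Bracket flat on the bed (4 mm, 0.09 rad), on the centre line within 6 mm, rib along the rails within 0.12 rad, held by the fingers, pressing the pad with 3.5 to 14 N so that the stop rests 4 to 12 mm in; arm and fingers do not touch the pad (all of step 1 and all of step 2); the arm keeps its last pose, push and grip.
It fails at once if a bystander (vial, eyepiece, screwdriver, thumb screw) was moved by more than 20 mm (distance of any of vial, eyepiece, screwdriver, screw from where it was at the start of the episode above 0.02 m).
It also fails if it takes over 59 s, if anything falls off the work surface, if the arm or the gripper's body presses on something with over 40 N, if the wrist force passes 120 N, or if a joint passes its speed limit or range.

## Robot

A 6-joint arm with a two-finger parallel gripper is mounted at the origin on a cart in front of the work surface, level with it; the furniture and walls round the work are solid. World frame = base frame: x ahead of the robot, y to its left, z up, the work surface at z = 0. Lengths are in m, angles in rad, forces in N, time in s.
With the tool pointing down it reaches from about 0.25 to 0.775 m from the base axis. Payload 4 kg.
Tool frame: the origin (TCP) lies on the centre line of the jaws, within the pads' length; the fingertips stand 17 mm ahead of it and the grasp point (between the pads) lies 2 mm behind it; z points along the fingers, y is the line along which they close (so a half turn about z gives the same grasp; the last joint's range is limited). The gripper opens to 94 mm and grips with 3 to 60 N. Pads are 16 mm wide; open, the fingers measure 119 mm over their backs; the gripper's body (75 mm by 177 mm) begins 78 mm behind the grasp point.
Start: joints at [-1.205, 0.087, 1.371, -0, 1.684, -0.103], TCP at [0.248, -0.491, 0.223] pointing down, gripper open.
Joint ranges: [-3.1, 3.1], [-0.76, 2.03], [0.27, 2.55], [-1.08, 4.22], [0.17, 2.65], [-2.57, 2.57]. Speed limits (rad/s): [2.79, 2.79, 3.14, 3.14, 3.14, 3.14].

## Interface

Orientations are given as [roll, pitch, yaw] about the fixed x, y, z axes, in that order (R = Rz(yaw) Ry(pitch) Rx(roll)).
In Python, from bench import robot gives the robot as it stands.
- The arm moves only by the tool servo_tool, never from a script. Its argument "plan" is a list of rows, each a list of 7 numbers: the shift along the tool's x, y, z normalised to -1 to 1, where 1 is 0.1 m, then the turn, a rotation vector about the tool's x, y, z normalised to -1 to 1, where 1 is pi/2 rad, then the finger opening in mm, from 0 to 94. In form: [[x, y, z, ax, ay, az, gripper], ...]. A call has 1 to 12 rows; each row is the pose to reach, as a shift and turn from the pose commanded when the call began, along the tool's axes at that moment; what a row does not reach only later rows make up. A row lasts 1/12 s, in which the tool goes at most 41.7 mm and 7.16 degrees, less where a joint would pass 70% of its speed; a pose out of reach is approached as far as the arm can. A call with a number of a shift or a turn outside -1 to 1 is refused whole. A call with a gripper value outside its range is refused whole. The fingers move at their own pace and stop on an object; the grip force is fixed at half the most. Time passes only in rows, so rows that repeat a pose let the fingers close. It gives the time, the measured TCP pose, the force, the opening and the grip force at its end, in the units of the state.
- robot.get_obs(): the state, without advancing time (a new reading comes with each control period).
- robot.snapshot(name): name is "scene" or "top"; returns the picture (400x640x3 uint8, red, green, blue); there is no depth.
- robot.camera_params(name): a dict with "camera_matrix" (3x3 intrinsics, pixels), "rvec" (rotation vector, rad) and "tvec" (3), from world to camera coordinates, as OpenCV has them. Camera axes: x right, y down, z forward; pixel columns grow to the right and rows downward; lengths in m; the calibration is good to about 2 mm. A picture is of the moment at which its call begins. camera_params takes no time and is no camera call.
- robot.close_job(): hands the job in; it is judged then, once.
Trained networks look in the newest picture that a camera, given by its name, has taken for a name from the list of things; names that differ only in an ending like _2 or _b are one class to them, and where a whole thing is asked for, a point or a joint stands for the part that bears it (a point fixed in the world has none). Each returns a list of dicts, best first, with "conf" (0 to 1); they miss things now and then, are a little off and sometimes report something else, mostly with a low value. They report only what shows in the picture. A call takes as long as a camera call. They do not tell look-alikes from the thing itself.
- robot.find_in(thing, camera): "extent" ([centre column, centre row, width, height] in pixels, round what is visible of it).
The state is a dict: "time": time; "joint_positions": joint angles; "qvel": joint speeds; "joint_torque": joint torques, N m; "tool_pos": TCP position; "ee_rot": TCP orientation; "wrist_force": force on the tool from outside, world axes, zero at the start; "wrist_torque": the same for the moment, N m; "width": finger opening in m; "finger_force": force on a finger pad.
Only numpy, scipy, OpenCV 4.12 (cv2) and the standard library are available. Lean on these libraries where they do the work, as an engineer would, in place of code of your own. Each camera call takes 0.05 s, during which the arm holds its last target. There are 200 camera calls.

## Working session

There is one attempt and no reset: what is moved stays moved. The work goes in short steps, Python scripts to look and compute and a tool call to move; the robot and the scene stay as the last step left them, time stands still between calls to the robot, and variables do not carry over. Pictures are saved under pics/ and viewed, at most 10 in all, crops included, and the job is handed in when it is done.

Besides the shell and the picture viewer there is one more tool, called after ">>>" by a JSON object that holds its "name" and its "arguments", one argument or row to a line. servo_tool: Moves the arm, as the interface text tells. Scaled input: -1 to 1 covers 0.1 m each way for a shift and pi/2 rad each way for a turn. Its arguments: {"type":"object","properties":{"plan":{"type":"array","items":{"type":"array","items":{"type":"number"}}}},"required":["plan"]}

```bash
mkdir -p pics && cat > h.py <<'E'
from bench import robot
import numpy as np, cv2
def cam(n):
    p=robot.camera_params(n); K=np.array(p["camera_matrix"],float); R=cv2.Rodrigues(np.array(p["rvec"],float))[0]
    return K,R,np.array(p["tvec"],float).ravel()
def back(n,u,v,z):
    K,R,t=cam(n); d=R.T@np.linalg.solve(K,[u,v,1]); c=-R.T@t
    return (c+d*(z-c[2])/d[2])
def proj(n,P):
    K,R,t=cam(n); q=(R@np.atleast_2d(P).T).T+t; q=q@K.T; return q[:,:2]/q[:,2:]
def save(n,f,crop=None,s=1):
    im=robot.snapshot(n)[:,:,::-1]
    if crop: x0,y0,x1,y1=crop; im=im[y0:y1,x0:x1]
    cv2.imwrite("pics/"+f,cv2.resize(im,None,fx=s,fy=s,interpolation=cv2.INTER_CUBIC))
E
python3 - <<'E'
from h import *
a=robot.snapshot("scene");b=robot.snapshot("top")
cv2.imwrite("pics/a.png",np.vstack([a,b])[:,:,::-1][::1]) 
cv2.imwrite("pics/top0.png",b[:,:,::-1]);cv2.imwrite("pics/sc0.png",a[:,:,::-1])
for n in ("top","scene"):
    K,R,t=cam(n);print(n,K[0,0],-R.T@t,R[2])
    for th in ("dial_axis","controller","bracket","jig_bed","stop_face","vial","eyepiece","screwdriver","screw"):
        try: print(th,[(np.round(d["extent"]).tolist(),round(d["conf"],2)) for d in robot.find_in(th,n)[:3]])
        except Exception as e: print(th,e)
print(robot.get_obs())
E
```

```text
top 440.5623072537603 [ 0.31078666 -0.19023036  1.42993078] [ 0.14788541  0.01284904 -0.98892103]
dial_axis [([215.0, 230.0, 32.0, 37.0], 0.95), ([346.0, 195.0, 16.0, 11.0], 0.44)]
controller [([217.0, 230.0, 31.0, 33.0], 0.57)]
bracket [([394.0, 215.0, 21.0, 17.0], 0.69), ([395.0, 249.0, 23.0, 17.0], 0.61), ([304.0, 235.0, 17.0, 22.0], 0.49)]
jig_bed [([344.0, 210.0, 38.0, 56.0], 0.76)]
stop_face []
vial [([437.0, 241.0, 7.0, 9.0], 0.6)]
eyepiece [([338.0, 155.0, 9.0, 14.0], 0.67), ([214.0, 232.0, 35.0, 35.0], 0.3)]
screwdriver [([246.0, 247.0, 14.0, 7.0], 0.58), ([345.0, 209.0, 36.0, 58.0], 0.2)]
screw []
scene 407.21958958792607 [-0.01072084 -1.01807223  0.62801902] [ 0.46193487  0.73657429 -0.49403895]
dial_axis []
controller [([371.0, 306.0, 12.0, 21.0], 0.19)]
bracket [([280.0, 214.0, 29.0, 22.0], 0.76), ([359.0, 263.0, 26.0, 31.0], 0.69), ([321.0, 278.0, 29.0, 32.0], 0.6)]
jig_bed [([335.0, 227.0, 75.0, 37.0], 0.6)]
stop_face [([345.0, 224.0, 16.0, 15.0], 0.51)]
vial [([413.0, 294.0, 6.0, 4.0], 0.74), ([368.0, 306.0, 9.0, 25.0], 0.71)]
eyepiece [([377.0, 209.0, 12.0, 19.0], 0.
[... 159 characters left out ...]
.16)]
{'time': 1.0, 'joint_positions': array([-1.20508962e+00,  8.71583998e-02,  1.37071377e+00,  2.08390144e-05,
        1.68359542e+00, -1.03089626e-01]), 'qvel': array([-0.00127283,  0.00080713, -0.00120434, -0.00055982,  0.00100945,
        0.00186238]), 'joint_torque': array([-2.41530957e-03, -3.40052998e+01, -3.02608144e+01,  7.13882293e-02,
        2.37305387e-02, -1.22427585e-05]), 'tool_pos': array([ 0.24850818, -0.49066877,  0.22252164]), 'ee_rot': array([ 3.14146613e+00, -7.72715463e-06,  4.68798679e-01]), 'wrist_force': array([ 0.53356459, -0.17446521,  0.65144099]), 'wrist_torque': array([-0.00497454,  0.03077555,  0.06230968]), 'finger_force': 0.0, 'width': 0.09411923363708613}
```

View pics/top0.png

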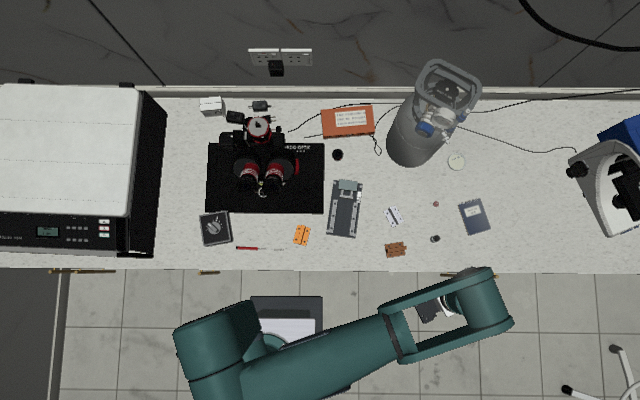

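View pics/sc0.png

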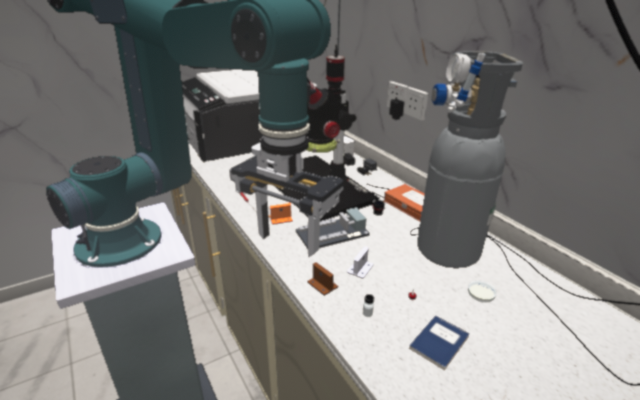

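Top view: the controller with its dial is at (216,229) and the jig at (344,209), with its spring housing at the upper end. T-shapes: grey at (393,215), brown at (396,249), orange at (302,235). The grey one is aluminium and right of the jig, so it is the bracket. I'll confirm with an enlarged crop.

```bash
python3 - <<'E'
from h import *
b=cv2.imread("pics/top0.png")
f=lambda x0,y0,w,h,s:cv2.resize(b[y0:y0+h,x0:x0+w],None,fx=s,fy=s,interpolation=cv2.INTER_CUBIC)
A=f(192,206,50,50,8);B=f(320,170,50,75,8)[:, :];C=f(372,196,50,50,8)
im=np.zeros((600,800,3),np.uint8);im[:400,:400]=A
im2=cv2.resize(B,(266,400));im[200:600,534:800]=im2;im[400-0:600,:200]=cv2.resize(C,(200,200));im[0:200,400:600]=0
im=np.zeros((600,800,3),np.uint8);im[:400,:400]=A;im[:400,400:800]=C;im[400:,:300]=cv2.resize(np.rot90(B),(300,200))
cv2.imwrite("pics/c.png",im)
for n,u,v,z in (("dial",216,229,.063),("br",393,215,.024),("jig",344,209,.012)): print(n,back("top",u,v,z))
E
```

```text
dial [0.42492574 0.14858891 0.063     ]
br [ 0.47865273 -0.40866535  0.024     ]
jig [ 0.49819362 -0.25215378  0.012     ]
```

View pics/c.png

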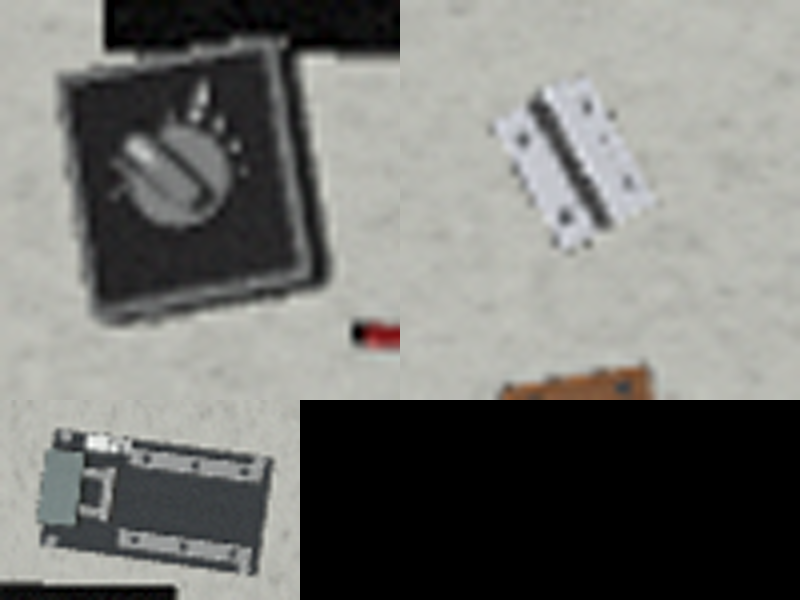

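The crop confirms the grey T as the bracket, a light aluminium T that is neither brown nor orange. The dial's white pointer end is at about (209,224), up-left, and the long mark is at (217,218). Next I fit the poses from the outlines.

```bash
cat >> h.py <<'E'
from scipy.optimize import least_squares
def fit(px,loc,n="top"):
    px=np.array(px,float);loc=np.array(loc,float)
    def P(p): c,s=np.cos(p[2]),np.sin(p[2]); return np.c_[p[0]+c*loc[:,0]-s*loc[:,1],p[1]+s*loc[:,0]+c*loc[:,1],loc[:,2]]
    best=min((least_squares(lambda p:(proj(n,P(p))-px).ravel(),[.45,-.1,a],x_scale=[.1,.1,1]) for a in np.arange(-1.5,1.6,.5)),key=lambda r:r.cost)
    return best.x,np.sqrt(2*best.cost/len(px))
E
python3 - <<'E'
from h import *
cr=lambda L,ox,oy:[((x-4)/8+ox,(y-4)/8+oy) for x,y in L]   # 8x crop -> px
# controller top corners: FL(+x,+y) TL, (+x,-y) TR, (-x,-y) BR, (-x,+y) BL
def rect(a,b,z): return [(a,b,z),(a,-b,z),(-a,-b,z),(-a,b,z)]
c,e=fit(cr([(60,76),(282,42),(318,285),(95,318)],192,206),rect(.05,.045,.045));print("ctrl",c,e)
ctr=back("top",*cr([(180,175)],192,206)[0],.050);print("skirt",ctr)
A=back("top",*cr([(137,147)],192,206)[0],.076);B=back("top",*cr([(207,197)],192,206)[0],.076)
d=A-B;yaw=np.arctan2(d[1],d[0]);print("bar mid",(A+B)/2,"len",np.hypot(*d[:2]),"yaw",yaw,"dial",c[2]-yaw)
b,e=fit(cr([(580-400,78),(658-400,200),(570-400,250),(492-400,125)],372,196),[(.03,.022,.006),(-.03,.022,.006),(-.03,-.022,.006),(.03,-.022,.006)]);print("br",b,e)
b,e=fit(cr([(92,125),(180,78),(258,200),(170,250)],372,196),[(.03,.022,.006),(.03,-.022,.006),(-.03,-.022,.006),(-.03,.022,.006)]);print("br2",b,e)
J=[(57,428),(272,458),(258,575),(40,545)]
px=[(320+49-(y-400-2)/4,170+(x-2)/4) for x,y in J]
j,e=fit(px,[(.09,-.048,.012),(-.09,-.048,.012),(-.09,.048,.012),(.09,.048,.012)]);print("jig",j,e)
print(fit([(336,178),(362,183),(354,238),(326,233)],rect(.09,.048,.012)))
E
```

```text
ctrl [0.4297473  0.15608664 0.17698425] 0.5607580719976297
skirt [0.43107214 0.15835747 0.05      ]
bar mid [0.42994754 0.15495724 0.076     ] len 0.033889795370003424 yaw 0.9726563744405906 dial -0.7956721288388465
br [ 0.47805465 -0.41263934  0.63237544] 12.973926788749194
br2 [ 0.47794376 -0.41261191  0.53801955] 0.5158572517883526
jig [ 0.50005213 -0.25261122 -0.13171297] 0.34554819603070536
(array([ 0.50228848, -0.25383664, -0.16169521]), np.float64(1.2358995690574093))
```

```bash
cat >> h.py <<'E'
from scipy.spatial.transform import Rotation as Ro
def rel(p,yaw):
    "shift and turn from the current (measured) pose, in tool axes and move units"
    o=robot.get_obs(); R=Ro.from_euler("xyz",o["ee_rot"]); T=Ro.from_euler("xyz",[np.pi,0,yaw])
    print("pos",o["tool_pos"].round(4),"rpy",o["ee_rot"].round(3),"F",o["wrist_force"].round(1),"w",round(o["width"],4),"t",o["time"])
    return (R.inv().apply(np.array(p)-o["tool_pos"])/.1).round(3),((R.inv()*T).as_rotvec()/(np.pi/2)).round(3)
E
python3 - <<'E'
from h import *
for z in (.2,.3,.4):
    print(z,[back("top",u,v,z)[:2].round(3).tolist() for u,v in((247,190),(265,195),(290,180),(240,165))])
print([back("top",u,v,z).round(3).tolist() for u,v,z in((167,100,.0),(152,258,0),(137,215,.24))])
print(rel([.43,.156,.20],.97))
E
```

```text
0.2 [[0.525, 0.031], [0.511, -0.02], [0.555, -0.09], [0.598, 0.054]]
0.3 [[0.508, 0.013], [0.495, -0.034], [0.535, -0.098], [0.574, 0.034]]
0.4 [[0.49, -0.005], [0.479, -0.048], [0.515, -0.106], [0.551, 0.014]]
[[0.869, 0.352, 0.0], [0.334, 0.367, 0.0], [0.446, 0.323, 0.24]]
pos [ 0.2485 -0.4907  0.2225] rpy [ 3.141 -0.     0.469] F [ 0.5 -0.2  0.7] w 0.0941 t 1.0
(array([ 4.541, -4.949,  0.225]), array([ 0.   ,  0.   , -0.319]))
```

>>> {"name": "servo_tool", "arguments": {
  "plan": [
    [0.99,-0.844,0,0,0,0,94],
    [0.99,-0.844,0,0,0,0,94],
    [0.99,-0.844,0,0,0,0,94],
    [0.99,-0.844,0,0,0,0,94]
  ]
}}

```text
time: 1.33
tool_pos: [0.3005, -0.366, 0.223]
ee_rot: [-3.141, -0.003, 0.474]
wrist_force: [0.6, -0.3, -0.3]
width: 0.094
finger_force: 0.0
```

>>> {"name": "servo_tool", "arguments": {
  "plan": [
    [0.9,-0.89,0,0,0,0,94],
    [0.9,-0.89,0,0,0,0,94],
    [0.9,-0.89,0,0,0,0,94],
    [0.9,-0.89,0,0,0,0,94]
  ]
}}

```text
time: 1.67
tool_pos: [0.3404, -0.2456, 0.2231]
ee_rot: [-3.141, -0.003, 0.476]
wrist_force: [-0.7, -0.4, -0.0]
width: 0.094
finger_force: 0.0
```

>>> {"name": "servo_tool", "arguments": {
  "plan": [
    [0.5,-0.98,0,0,0,0,94],
    [0.5,-0.98,0,0,0,0,94],
    [0.5,-0.98,0,0,0,0,94]
  ]
}}

```text
time: 1.92
tool_pos: [0.3388, -0.1389, 0.2227]
ee_rot: [3.142, -0.001, 0.469]
wrist_force: [0.7, 0.6, -0.2]
width: 0.0943
finger_force: 0.0
```

>>> {"name": "servo_tool", "arguments": {
  "plan": [
    [0.5,-0.98,0,0,0,0,60],
    [0.5,-0.98,0,0,0,0,60],
    [0.5,-0.98,0,0,0,0,60]
  ]
}}

```text
time: 2.17
tool_pos: [0.3392, -0.0287, 0.2229]
ee_rot: [3.141, -0.001, 0.47]
wrist_force: [-0.7, -0.0, -0.4]
width: 0.0773
finger_force: 0.0
```

>>> {"name": "servo_tool", "arguments": {
  "plan": [
    [0.5,-0.98,0,0,0,0,40],
    [0.5,-0.98,0,0,0,0,40],
    [0.5,-0.98,0,0,0,0,40]
  ]
}}

```text
time: 2.42
tool_pos: [0.3397, 0.0817, 0.2229]
ee_rot: [3.141, -0.002, 0.47]
wrist_force: [-0.2, 0.5, -0.1]
width: 0.057
finger_force: 0.0
```

>>> {"name": "servo_tool", "arguments": {
  "plan": [
    [0.98,-0.17,0,0,0,-0.32,40],
    [0.98,-0.17,0,0,0,-0.32,40],
    [0.98,-0.17,0,0,0,-0.32,40],
    [0.98,-0.17,0,0,0,-0.32,40],
    [0.98,-0.17,0,0,0,-0.32,40]
  ]
}}

```text
time: 2.83
tool_pos: [0.4205, 0.139, 0.2219]
ee_rot: [-3.141, 0.001, 0.975]
wrist_force: [0.2, -0.4, -0.5]
width: 0.0403
finger_force: 0.0
```

```bash
python3 - <<'E'
from h import *
print(rel([.430,.156,.065],.97))
E
```

```text
pos [0.4205 0.139  0.2219] rpy [-3.141e+00  1.000e-03  9.750e-01] F [ 0.2 -0.4 -0.5] w 0.0403 t 2.8333
(array([ 0.196, -0.016,  1.568]), array([-0.   ,  0.001,  0.003]))
```

>>> {"name": "servo_tool", "arguments": {
  "plan": [
    [0.19,-0.02,0.6,0,0,0,40],
    [0.19,-0.02,0.6,0,0,0,40],
    [0.19,-0.02,0.8,0,0,0,40],
    [0.19,-0.02,0.8,0,0,0,40],
    [0.19,-0.02,0.8,0,0,0,40]
  ]
}}

```text
time: 3.25
tool_pos: [0.428, 0.1548, 0.1419]
ee_rot: [-3.14, 0.002, 0.969]
wrist_force: [-0.1, -0.5, 1.0]
width: 0.0398
finger_force: 0.0
```

```bash
python3 - <<'E'
from h import *
print(rel([.430,.156,.071],.97))
save("scene","d.png",(180,60,420,260),3)
E
```

```text
pos [0.428  0.1548 0.1419] rpy [-3.14e+00  2.00e-03  9.69e-01] F [-0.1 -0.5  1. ] w 0.0398 t 3.25
(array([0.022, 0.011, 0.709]), array([-0.001,  0.001, -0.001]))
```

View pics/d.png

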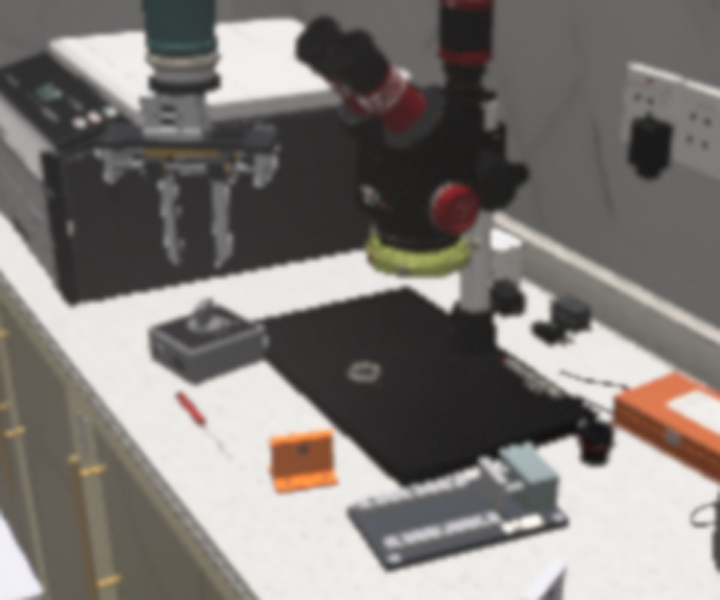

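The gripper is above the controller (dial at about (207,318) in the crop) and clear of the microscope. I'll descend and close.

>>> {"name": "servo_tool", "arguments": {
  "plan": [
    [0.02,0.01,0.35,0,0,0,40],
    [0.02,0.01,0.5,0,0,0,40],
    [0.02,0.01,0.6,0,0,0,40],
    [0.02,0.01,0.7,0,0,0,40],
    [0.02,0.01,0.7,0,0,0,40],
    [0.02,0.01,0.7,0,0,0,40]
  ]
}}

```text
time: 3.8
tool_pos: [0.4311, 0.1568, 0.0734]
ee_rot: [3.141, -0.001, 0.971]
wrist_force: [-0.7, 0.6, 0.7]
width: 0.0401
finger_force: 0.0
```

>>> {"name": "servo_tool", "arguments": {
  "plan": [
    [0,0,0,0,0,0,20],
    [0,0,0,0,0,0,16],
    [0,0,0,0,0,0,13],
    [0,0,0,0,0,0,10],
    [0,0,0,0,0,0,8],
    [0,0,0,0,0,0,6],
    [0,0,0,0,0,0,0],
    [0,0,0,0,0,0,0],
    [0,0,0,0,0,0,0]
  ]
}}

```text
time: 4.55
tool_pos: [0.4289, 0.1578, 0.0729]
ee_rot: [-3.138, 0.0, 0.972]
wrist_force: [-6.3, 2.4, 4.9]
width: 0.0119
finger_force: 30.0
```

>>> {"name": "servo_tool", "arguments": {
  "plan": [
    [0,-0.015,0,0,0,0.07,0],
    [0,-0.015,0,0,0,0.14,0],
    [0,-0.015,0,0,0,0.21,0],
    [0,-0.015,0,0,0,0.28,0],
    [0,-0.015,0,0,0,0.35,0],
    [0,-0.015,0,0,0,0.42,0],
    [0,-0.015,0,0,0,0.49,0],
    [0,-0.015,0,0,0,0.56,0],
    [0,-0.015,0,0,0,0.63,0],
    [0,-0.015,0,0,0,0.7,0],
    [0,-0.015,0,0,0,0.76,0],
    [0,-0.015,0,0,0,0.76,0]
  ]
}}

```text
time: 5.55
tool_pos: [0.4276, 0.161, 0.073]
ee_rot: [-3.135, 0.005, -0.225]
wrist_force: [-5.9, 7.7, 3.8]
width: 0.0116
finger_force: 30.0
```

>>> {"name": "servo_tool", "arguments": {
  "plan": [
    [0,0,0,0,0,0,0],
    [0,0,0,0,0,0,0]
  ]
}}

```text
time: 5.72
tool_pos: [0.4276, 0.161, 0.0729]
ee_rot: [-3.135, 0.005, -0.222]
wrist_force: [-5.6, 7.8, 3.8]
width: 0.0119
finger_force: 30.0
```

>>> {"name": "servo_tool", "arguments": {
  "plan": [
    [0,0,0,0,0,0,40],
    [0,0,0,0,0,0,40],
    [0,0,0,0,0,0,40],
    [0,0,0,0,0,0,40],
    [0,0,-0.4,0,0,0,40],
    [0,0,-0.8,0,0,0,40],
    [-0.1,0,-1,0,0,0,40],
    [-0.5,0.4,-1,0,0,0,40],
    [-0.64,0.8,-1,0,0,0,40],
    [-0.64,1,-1,0,0,0,40]
  ]
}}

```text
time: 6.55
tool_pos: [0.343, 0.0737, 0.1729]
ee_rot: [3.141, -0.001, -0.22]
wrist_force: [1.1, -0.3, 1.0]
width: 0.04
finger_force: 0.0
```

>>> {"name": "servo_tool", "arguments": {
  "plan": [
    [0,0.4,0,0,0,0,60],
    [0,0.8,0,0,0,0,80],
    [0,1,0,0,0,0,94],
    [0,1,0,0,0,0,94]
  ]
}}

```text
time: 6.88
tool_pos: [0.322, -0.0265, 0.1727]
ee_rot: [3.14, -0.001, -0.229]
wrist_force: [0.2, 0.4, 0.1]
width: 0.0636
finger_force: 0.0
```

```bash
python3 - <<'E'
from h import *
print(rel([.338,-.14,.18],-.22))
save("top","e.png",(182,196,252,262),9)
E
```

```text
pos [ 0.322  -0.0265  0.1727] rpy [ 3.14e+00 -1.00e-03 -2.29e-01] F [0.2 0.4 0.1] w 0.0636 t 6.8833
(array([ 0.414,  1.069, -0.071]), array([ 0.001, -0.001, -0.006]))
```

View pics/e.png

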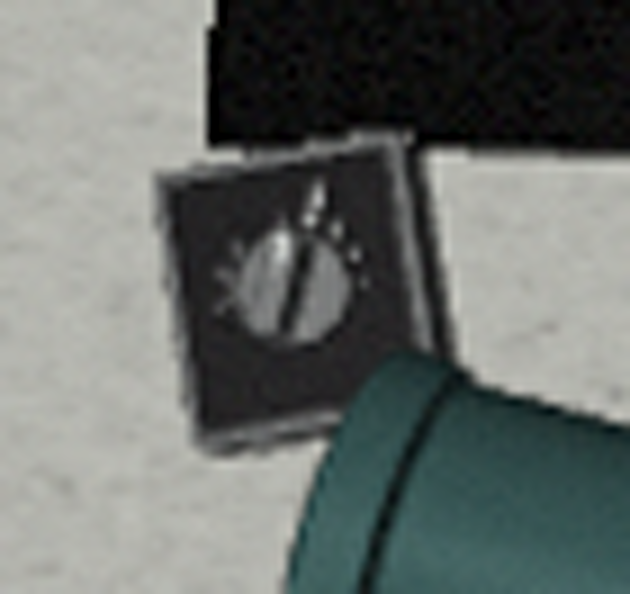

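The dial bar now points at the long mark, running from about (288,328) to (305,245) in the crop, with the mark at (318,195). On to the bracket.

>>> {"name": "servo_tool", "arguments": {
  "plan": [
    [0,0.4,0,0,0,0,60],
    [0,0.8,0,0,0,0,60],
    [0,1,0,0,0,0,60]
  ]
}}

```text
time: 7.18
tool_pos: [0.3007, -0.1221, 0.1726]
ee_rot: [3.14, -0.001, -0.221]
wrist_force: [-0.5, -0.8, -0.1]
width: 0.0603
finger_force: 0.0
```

>>> {"name": "servo_tool", "arguments": {
  "plan": [
    [0,0.4,0,0,0,0,60],
    [0.2,0.8,0,0,0,0,60],
    [0.3,1,0,0,0,0,60]
  ]
}}

```text
time: 7.43
tool_pos: [0.3087, -0.2272, 0.1726]
ee_rot: [3.14, -0.001, -0.223]
wrist_force: [0.3, 0.1, 0.7]
width: 0.0602
finger_force: 0.0
```

>>> {"name": "servo_tool", "arguments": {
  "plan": [
    [0.3,0.3,0,0,0,0,60],
    [0.6,0.6,0,0,0,0,60],
    [0.9,0.9,0,0,0,0,60],
    [1,1,0,0,0,0,60]
  ]
}}

```text
time: 7.77
tool_pos: [0.3865, -0.3472, 0.171]
ee_rot: [-3.141, -0.0, -0.222]
wrist_force: [-0.9, 1.0, -0.3]
width: 0.0601
finger_force: 0.0
```

>>> {"name": "servo_tool", "arguments": {
  "plan": [
    [0.3,0.1,0,0,0,-0.07,50],
    [0.6,0.2,0,0,0,-0.14,50],
    [0.9,0.3,0,0,0,-0.21,50],
    [1,0.42,0,0,0,-0.28,50],
    [1,0.42,0,0,0,-0.35,50],
    [1,0.42,0,0,0,-0.42,50],
    [1,0.42,0,0,0,-0.48,50],
    [1,0.42,0,0,0,-0.48,50]
  ]
}}

```text
time: 8.43
tool_pos: [0.4734, -0.4062, 0.1715]
ee_rot: [-3.14, -0.0, 0.535]
wrist_force: [1.0, -0.3, -0.9]
width: 0.05
finger_force: 0.0
```

```bash
python3 - <<'E'
from h import *
print(rel([.478,-.4126,.031],.538))
save("scene","f.png",(240,150,440,310),4)
print(proj("scene",[[.478,-.4126,.048],[.5,-.2526,.012]]))
E
```

```text
pos [ 0.4734 -0.4062  0.1715] rpy [-3.14  -0.     0.535] F [ 1.  -0.3 -0.9] w 0.05 t 8.4333
(array([0.006, 0.08 , 1.405]), array([-0.001, -0.   , -0.002]))
[[361.95563823 253.18289958]
 [332.65179701 230.54765547]]
```

View pics/f.png

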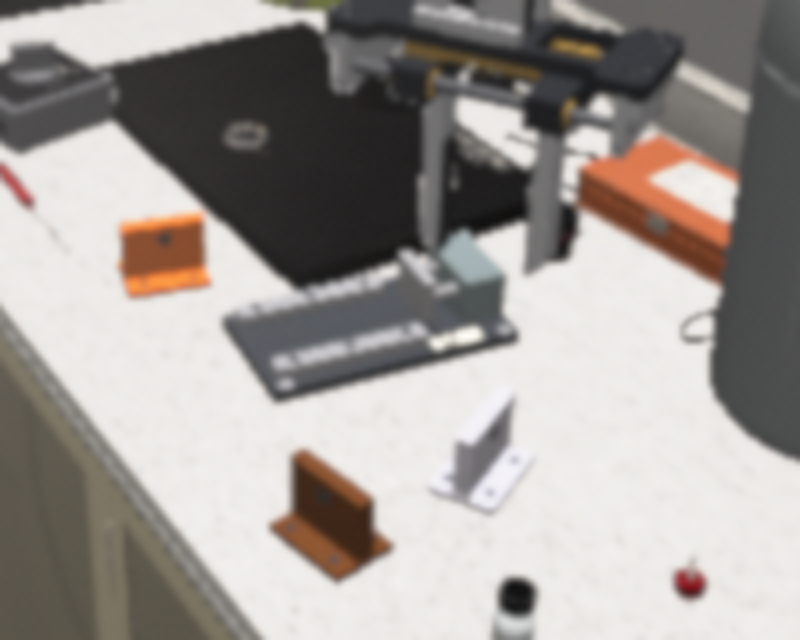

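The grey bracket's rib top, at about (487,418) in the crop, matches the predicted pixel within about 1 px. I'll descend and grip.

>>> {"name": "servo_tool", "arguments": {
  "plan": [
    [0.01,0.08,0.35,0,0,0,50],
    [0.01,0.08,0.7,0,0,0,50],
    [0.01,0.08,0.9,0,0,0,50],
    [0.01,0.08,0.9,0,0,0,50]
  ]
}}

```text
time: 8.82
tool_pos: [0.4745, -0.4103, 0.0756]
ee_rot: [-3.13, 0.003, 0.53]
wrist_force: [-0.5, 0.7, -0.2]
width: 0.0496
finger_force: 0.0
```

>>> {"name": "servo_tool", "arguments": {
  "plan": [
    [0,0,0.2,0,0,0,50],
    [0,0,0.4,0,0,0,50],
    [0,0,0.5,0,0,0,50],
    [0,0,0.5,0,0,0,50],
    [0,0,0.5,0,0,0,50]
  ]
}}

```text
time: 9.23
tool_pos: [0.4771, -0.414, 0.0332]
ee_rot: [3.141, -0.0, 0.531]
wrist_force: [0.1, 0.2, 0.1]
width: 0.0499
finger_force: 0.0
```

>>> {"name": "servo_tool", "arguments": {
  "plan": [
    [0,0,0,0,0,0,30],
    [0,0,0,0,0,0,20],
    [0,0,0,0,0,0,16],
    [0,0,0,0,0,0,14],
    [0,0,0,0,0,0,12],
    [0,0,0,0,0,0,8],
    [0,0,0,0,0,0,0],
    [0,0,0,0,0,0,0],
    [0,0,0,0,0,0,0],
    [0,0,0,0,0,0,0]
  ]
}}

```text
time: 10.07
tool_pos: [0.4765, -0.414, 0.0328]
ee_rot: [3.142, 0.0, 0.532]
wrist_force: [-1.4, 0.6, 2.5]
width: 0.0117
finger_force: 30.0
```

>>> {"name": "servo_tool", "arguments": {
  "plan": [
    [0,0,-0.2,0,0,0,0],
    [0,0,-0.4,0,0,0,0],
    [0,0,-0.6,0,0,0,0],
    [0.2,-0.3,-0.6,0,0,0.07,0],
    [0.4,-0.5,-0.6,0,0,0.14,0],
    [0.6,-0.7,-0.6,0,0,0.21,0],
    [0.8,-0.9,-0.6,0,0,0.28,0],
    [0.9,-1,-0.6,0,0,0.35,0],
    [0.9,-1,-0.6,0,0,0.42,0],
    [0.9,-1,-0.6,0,0,0.42,0],
    [0.9,-1,-0.6,0,0,0.42,0]
  ]
}}

```text
time: 10.98
tool_pos: [0.5034, -0.2821, 0.092]
ee_rot: [3.141, 0.0, -0.125]
wrist_force: [-0.4, -0.5, -1.1]
width: 0.0119
finger_force: 30.0
```

```bash
python3 - <<'E'
from h import *
print(rel([.4851,-.2506,.0448],-.132))
E
```

```text
pos [ 0.5034 -0.2821  0.092 ] rpy [ 3.141  0.    -0.125] F [-0.4 -0.5 -1.1] w 0.0119 t 10.9833
(array([-0.22 , -0.289,  0.472]), array([0.   , 0.   , 0.005]))
```

>>> {"name": "servo_tool", "arguments": {
  "plan": [
    [-0.22,-0.29,0.1,0,0,0,0],
    [-0.22,-0.29,0.2,0,0,0,0],
    [-0.22,-0.29,0.2,0,0,0,0],
    [-0.22,-0.29,0.2,0,0,0,0]
  ]
}}

```text
time: 11.32
tool_pos: [0.485, -0.2511, 0.0719]
ee_rot: [-3.142, 0.001, -0.127]
wrist_force: [-0.4, -0.3, -1.2]
width: 0.0117
finger_force: 30.0
```

```bash
python3 - <<'E'
from h import *
print(rel([.4851,-.2506,.0448],-.132))
a=robot.snapshot("scene")[200:270,295:395,::-1];b=robot.snapshot("top")[165:245,300:390,::-1]
a=cv2.resize(a,(600,420),interpolation=cv2.INTER_CUBIC)[:, :]
im=np.zeros((600,800,3),np.uint8)
im[:280,:400]=cv2.resize(a,(400,280));im[:,:0]=0
bb=cv2.resize(b,(400,356),interpolation=cv2.INTER_CUBIC);im[:356,400:]=bb
cv2.imwrite("pics/g.png",im[:360])
def J(x,y,z):
    c,s=np.cos(-.132),np.sin(-.132);return [.5+c*x-s*y,-.2526+s*x+c*y,.012+z]
P=proj("scene",[J(-.084,-.026,.01),J(.024,-.026,.01),J(.024,.026,.01),J(-.084,.026,.01),J(-.09,-.048,0),J(.09,-.048,0)])
print(((P-[295,200])*4).round())
E
```

```text
pos [ 0.485  -0.2511  0.0719] rpy [-3.142e+00  1.000e-03 -1.270e-01] F [-0.4 -0.3 -1.2] w 0.0117 t 11.3167
(array([ 0.001, -0.005,  0.271]), array([0.   , 0.001, 0.003]))
[[ 50. 158.]
 [200. 122.]
 [166.  83.]
 [ 21. 117.]
 [ 54. 192.]
 [302. 130.]]
```

View pics/g.png

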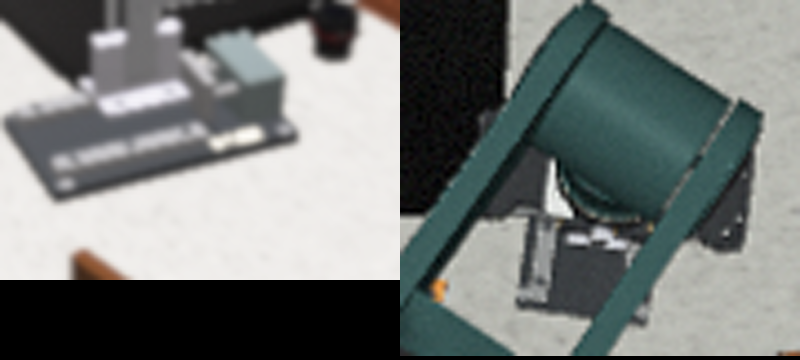

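```bash
python3 - <<'E'
from h import *
o=robot.get_obs();p=o["tool_pos"];y=o["ee_rot"][2]
im=cv2.resize(robot.snapshot("scene")[200:255,293:373,::-1],(800,550),interpolation=cv2.INTER_CUBIC)
def T(o,yaw,L):
    c,s=np.cos(yaw),np.sin(yaw);return [[o[0]+c*a-s*b,o[1]+s*a+c*b,o[2]+z] for a,b,z in L]
def draw(L,col):
    q=((proj("scene",L)-[293,200]+.5)*10).round().astype(int);print(q.tolist());cv2.polylines(im,[q.reshape(-1,1,2)],True,col,1)
jo=(.5,-.2526,.012);r=lambda a0,a1,b,z:[(a0,-b,z),(a1,-b,z),(a1,b,z),(a0,b,z)]
draw(T(jo,-.132,r(-.09,.09,.048,0)),(0,0,255));draw(T(jo,-.132,r(-.084,.024,.026,.01)),(0,255,255))
draw(T((p[0],p[1],p[2]-.0328),y,r(-.03,.03,.022,.006)),(0,255,0))
draw(T((p[0],p[1],p[2]-.0328),y,r(-.03,.03,.006,.048)),(255,0,0))
cv2.imwrite("pics/h.png",im)
E
```

```text
[[161, 485], [779, 330], [613, 157], [28, 292]]
[[150, 401], [525, 310], [441, 213], [77, 298]]
[[291, 282], [498, 233], [426, 152], [224, 198]]
[[267, 113], [477, 67], [457, 46], [248, 91]]
```

View pics/h.png

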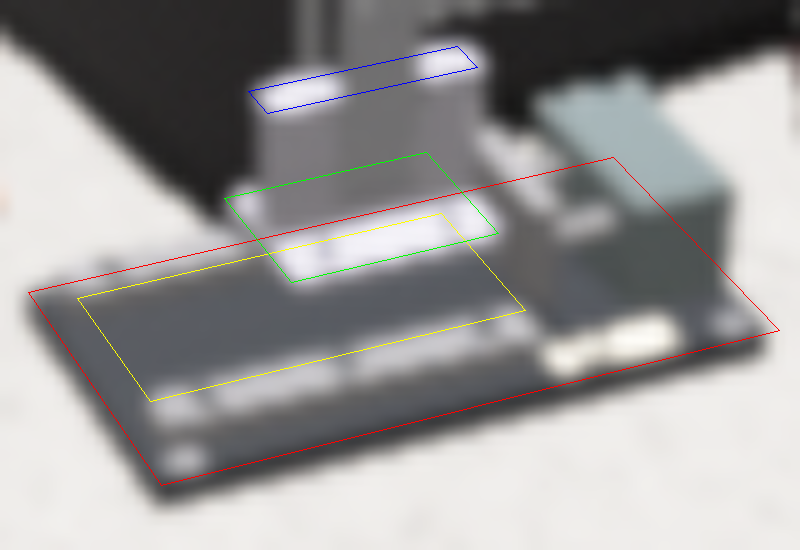

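The overlay fits: the held bracket's rib and flange match the blue and green outlines, and the rail's inner edge lies along the yellow line from (150,401) to (525,310), good to about 1–2 mm. I'll lower it.

>>> {"name": "servo_tool", "arguments": {
  "plan": [
    [0,0,0.08,0,0,0.003,0],
    [0,0,0.14,0,0,0.003,0],
    [0,0,0.18,0,0,0.003,0],
    [0,0,0.22,0,0,0.003,0],
    [0,0,0.25,0,0,0.003,0],
    [0,0,0.25,0,0,0.003,0]
  ]
}}

```text
time: 11.97
tool_pos: [0.4848, -0.2502, 0.0463]
ee_rot: [-3.141, 0.002, -0.133]
wrist_force: [0.2, -0.1, -1.0]
width: 0.0119
finger_force: 30.0
```

>>> {"name": "servo_tool", "arguments": {
  "plan": [
    [0,0,0.01,0,0,0,0],
    [0,0,0.02,0,0,0,0],
    [0,0,0.02,0,0,0,0]
  ]
}}

```text
time: 12.22
tool_pos: [0.4854, -0.2507, 0.0456]
ee_rot: [3.141, -0.0, -0.133]
wrist_force: [0.2, -0.9, -0.8]
width: 0.0116
finger_force: 30.0
```

>>> {"name": "servo_tool", "arguments": {
  "plan": [
    [0,0,0.005,0,0,0,0],
    [0,0,0.01,0,0,0,0],
    [0,0,0.01,0,0,0,0]
  ]
}}

```text
time: 12.47
tool_pos: [0.4855, -0.2507, 0.0447]
ee_rot: [3.141, -0.001, -0.133]
wrist_force: [-0.5, 1.0, -0.8]
width: 0.0118
finger_force: 30.0
```

>>> {"name": "servo_tool", "arguments": {
  "plan": [
    [0.03,0,0,0,0,0,0],
    [0.06,0,0,0,0,0,0],
    [0.09,0,0,0,0,0,0],
    [0.09,0,0,0,0,0,0],
    [0.09,0,0,0,0,0,0]
  ]
}}

```text
time: 12.88
tool_pos: [0.495, -0.252, 0.0448]
ee_rot: [3.141, -0.001, -0.133]
wrist_force: [0.8, 0.4, 1.6]
width: 0.012
finger_force: 30.0
```

>>> {"name": "servo_tool", "arguments": {
  "plan": [
    [0.02,0,0,0,0,0,0],
    [0.04,0,0,0,0,0,0],
    [0.04,0,0,0,0,0,0],
    [0.04,0,0,0,0,0,0]
  ]
}}

```text
time: 13.22
tool_pos: [0.498, -0.2524, 0.0448]
ee_rot: [3.141, 0.001, -0.133]
wrist_force: [-3.1, 0.9, 3.9]
width: 0.012
finger_force: 30.0
```

>>> {"name": "servo_tool", "arguments": {
  "plan": [
    [0.02,0,0,0,0,0,0],
    [0.04,0,0,0,0,0,0],
    [0.06,0,0,0,0,0,0],
    [0.06,0,0,0,0,0,0],
    [0.06,0,0,0,0,0,0],
    [0.06,0,0,0,0,0,0]
  ]
}}

```text
time: 13.72
tool_pos: [0.5025, -0.253, 0.0448]
ee_rot: [3.142, 0.004, -0.133]
wrist_force: [-6.9, 0.9, 6.5]
width: 0.0117
finger_force: 30.0
```

```bash
python3 - <<'E'
from h import *
rel([0,0,0],0)
im=cv2.resize(robot.snapshot("scene")[200:255,293:373,::-1],(800,550),interpolation=cv2.INTER_CUBIC)
cv2.imwrite("pics/i.png",im)
E
```

```text
pos [ 0.5025 -0.253   0.0448] rpy [ 3.142  0.004 -0.133] F [-6.9  0.9  6.5] w 0.0117 t 13.7167
```

View pics/i.png

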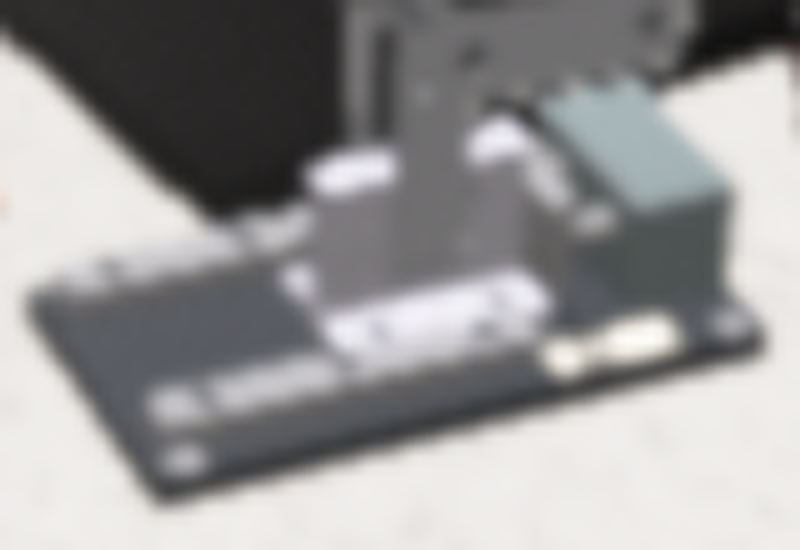

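The bracket sits flat between the rails against the pad; its flange front is at about (545,300), and the pad's pointer on the white scale is at about (595,348). By the force it is about 5 mm in, so I'll ease the down-pressure slightly and push a bit more.

>>> {"name": "servo_tool", "arguments": {
  "plan": [
    [0.01,0,-0.005,0,0,0,0],
    [0.02,0,-0.005,0,0,0,0],
    [0.025,0,-0.005,0,0,0,0],
    [0.025,0,-0.005,0,0,0,0],
    [0.025,0,-0.005,0,0,0,0],
    [0.025,0,-0.005,0,0,0,0]
  ]
}}

```text
time: 14.27
tool_pos: [0.504, -0.2532, 0.0449]
ee_rot: [-3.141, 0.006, -0.133]
wrist_force: [-8.4, 1.5, 5.7]
width: 0.0121
finger_force: 30.0
```

>>> {"name": "servo_tool", "arguments": {
  "plan": [
    [0,0,0,0,0,0,0],
    [0,0,0,0,0,0,0],
    [0,0,0,0,0,0,0]
  ]
}}

```text
time: 14.52
tool_pos: [0.5041, -0.2532, 0.0449]
ee_rot: [-3.141, 0.006, -0.133]
wrist_force: [-9.2, 1.3, 6.3]
width: 0.0118
finger_force: 30.0
```

```bash
python3 -c "
from bench import robot
print(robot.close_job())"
```

```text
the job is handed in; nothing more can be done
None
```

The job is handed in with the arm still holding the push. By camera the dial's pointer is on the long mark, and the bracket lies flat between the rails, pressing the stop in about 6–9 mm (estimated from force and travel, not read off the scale; about 9 N at the wrist).

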